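Lock the bend support's hold-down with the T-key

TASK

Two hold-down towers stand on the bench; find the one whose yellow dog serves the bend support (the long grey plate with two rollers), not the one at the small serrated jaw insert. Take the T-key with the red handle out of its stand, lower it down that tower's shaft until its socket sits fully down over the square stem, and turn the stem clockwise (seen from above) to its stop so that the dog swings over the support's foot. Leave the key standing in the shaft, and do not put it into the other tower.

Things in the scene. Friction and masses are not known exactly. Their poses are not given: they have to be found in the camera images.
- t_key: Steel T-key, 0.3-0.5 kg, upright in a fixed square stand (50 mm wide, 58 high; 4 mm play). Origin: centre of the underside of its head, z up the key. Red T-bar, 90 (x) x 14 (y) x 14, centred 163 above the origin; rod below it 12 thick. Head 34 square (half diagonal 24), 40 high, faces along x and y; in its underside a square socket 24 wide, 34 deep: fits the stem in four ways, 90 degrees apart.
- holddown_a: Grey upright tube on a dark 92 mm foot, fixed: tower of the bend support (plate 50x140x12, rollers 43 high), which lies on its -x side from 45 mm off. Origin: tube axis at the worktop, z up. Shaft 56 wide inside, mouth flared to 84, at z 140, floor at z 29 where the key's underside rests. Brass stem on the axis, 20 square, tip at z 61, top 8 mm tapered. Socket play: 2 mm, 13 degrees (0.23 rad).
- holddown_a_dog (a joint): Turn of that tower's stem and yellow dog (bar 16 mm wide, 75 long from the axis, low at the foot), rad. 0 open; grows clockwise seen from above to a hard stop at 1.047 (dog along the tower's -x, over the support's end). Starts 0 to 0.2, light friction (0.06 N m), stays where left. Two stem faces are parallel to the dog: they stand at yaw (1.047 - value) in the tower's frame, modulo 90 degrees.
- holddown_b: The other tower, the same in all sizes, but with a small serrated grey jaw insert (25 x 50 x 13 mm) in front of it instead of the bend support: not to be used. Origin on its tube's axis at the worktop, z up. Either tower may stand on the left or on the right.
Mind the look-alikes: they are no part of the job. Of the things shaped like the t_key, the steel one is meant.

How it is judged:
On the way, in this order (a step that is already met when the one before it is completed fails the run):
1. the key is fully down over the stem of the bend support's tower (z of t_key in the frame of holddown_a below 0.04 m and horizontal distance between t_key and holddown_a below 0.012 m), for 0.2 s.
2. the stem is turned clockwise to its stop with the key on it (value of joint holddown_a_dog above 0.9 rad and z of t_key in the frame of holddown_a below 0.045 m), for 0.2 s.
At the end, for the whole second after the job is handed in: The bend support's stem is turned to within 10 degrees of its stop (joint above 0.87 rad), and the T-key stands released and at rest in that tower's shaft, fully down over the stem (its underside less than 40 mm above the tower's origin, within 12 mm of its axis, tilted less than 0.2 rad) (all of step 1 and value of joint holddown_a_dog above 0.87 rad and angle between t_key's own z axis and vertical below 0.2 rad and linear speed of t_key below 0.02 m/s); the robot touches nothing.
It fails at once if the key is put into the other tower's shaft (horizontal distance between t_key and holddown_b below 0.03 m and z of t_key in the frame of holddown_b below 0.12 m).
It also fails if it takes over 48 s, if anything falls off the work surface, if the arm or the gripper's body presses on something with over 40 N, if the wrist force passes 120 N, or if a joint passes its speed limit or range.

ROBOT

A 7-joint arm with a two-finger parallel gripper is mounted at the origin on a cart in front of the work surface, level with it; the furniture and walls round the work are solid. World frame = base frame: x ahead of the robot, y to its left, z up, the work surface at z = 0. Lengths are in m, angles in rad, forces in N, time in s.
With the tool pointing down it reaches from about 0.4 to 0.875 m from the base axis. Payload 19.3 kg.
Tool frame: the origin (TCP) lies at the very end of the fingers, on their centre line; the grasp point (between the pads) lies 19 mm behind it; z points along the fingers, y is the direction in which the jaws open and shut (so a half turn about z gives the same grasp; the last joint's range is limited). The gripper opens to 85 mm and grips with 20 to 120 N. Pads are 22 mm wide; open, the fingers measure 114 mm over their backs; the gripper's body (76 mm by 85 mm) begins 54 mm behind the grasp point. The pads swing forward as they close: fully open they stand 13 mm farther back than shut.
Start: joints at [1.166, 0.521, -0.036, 1.599, 0.021, 1.021, -0.113], TCP at [0.205, -0.59, 0.231] pointing down, gripper open.
Joint ranges: [-2.91, 2.91], [-0.3, 2.13], [-1.5, 1.42], [0.17, 2.43], [-1.26, 4.41], [0.16, 1.93], [-2.52, 2.52]. Speed limits (rad/s): [1.89, 1.89, 2.39, 2.39, 3.01, 3.01, 3.01].

INTERFACE

Orientations are given as [roll, pitch, yaw] about the fixed x, y, z axes, in that order (R = Rz(yaw) Ry(pitch) Rx(roll)).
In Python, from workcell import bot, vision, job_done gives the robot as it stands.
- The arm moves only by the tool arm_command, never from a script. Its arguments are lists of equal length, an entry for each row: "gripper": the finger opening in cm, from 0 to 8.54; "slide": the shift along the tool's x, y, z in cm, a list of three; "turn": the turn, a rotation vector about the tool's x, y, z in degrees, a list of three. A call has 1 to 5 rows; each row is the pose to reach, as a shift and turn from the pose commanded when the call began, along the tool's axes at that moment; what a row does not reach only later rows make up. A row lasts 1/8 s, in which the tool goes at most 62.5 mm and 10.7 degrees, less where a joint would pass 70% of its speed; a pose out of reach is approached as far as the arm can. A call with a gripper value outside its range is refused whole. The fingers move at their own pace and stop on an object; "force" is the grip in N (left out, the last holds). Time passes only in rows, so rows that repeat a pose let the fingers close. It gives the time, the measured TCP pose, the force and the opening at its end, in the units of the state.
- bot.observe(): the state, without advancing time (a new reading comes with each control period).
- vision.grab_frame(name): name is "side" or "top"; returns the picture (400x640x3 uint8, blue, green, red); there is no depth.
- vision.camera_model(name): a dict with "mtx" (3x3 intrinsics, pixels), "T" (4x4, takes a point from camera to world coordinates). Camera axes: x right, y down, z forward; pixel columns grow to the right and rows downward; lengths in m; the calibration is good to about 2 mm. A picture is of the moment at which its call begins. camera_model takes no time and is no camera call.
- job_done(): hands the job in, once; it reports no verdict.
The state is a dict: "clock": time; "qpos": joint angles; "qd": joint speeds; "joint_efforts": joint torques, N m; "position": TCP position; "tool_rot": TCP orientation; "force": force on the tool from outside, world axes, zero at the start; "moment": the same for the moment, N m; "grip_width": finger opening in m.
Only numpy, scipy, OpenCV 4.12 (cv2) and the standard library are available. Lean on these libraries where they do the work, as an engineer would, in place of code of your own. Each camera call takes 0.05 s, during which the arm holds its last target. There are 200 camera calls.

## Working session

There is one attempt and no reset: what is moved stays moved. The work goes in short steps, Python scripts to look and compute and a tool call to move; the robot and the scene stay as the last step left them, time stands still between calls to the robot, and variables do not carry over. Pictures are saved under pics/ and viewed, about 8 in all and at most 12, crops included, and the job is handed in when it is done.

Besides the shell and the picture viewer there is one more tool, called by a JSON object that holds its "fn" and its "kwargs", one argument or row to a line. arm_command: Moves the arm, as the interface text tells. Its arguments: {"type":"object","properties":{"gripper":{"type":"array","items":{"type":"number"}},"slide":{"type":"array","items":{"type":"array","items":{"type":"number"}}},"turn":{"type":"array","items":{"type":"array","items":{"type":"number"}}},"force":{"type":"number"}},"required":["gripper","slide","turn"]}

```bash
mkdir -p pics; ls
python3 - <<'E'
from workcell import bot, vision
import cv2, numpy as np
s=bot.observe(); print({k:np.round(v,3).tolist() for k,v in s.items()})
for n in("side","top"):
    im=vision.grab_frame(n); cv2.imwrite(f"pics/{n}0.png",im)
    m=vision.camera_model(n); print(n,np.round(m["mtx"],1).tolist(),np.round(m["T"],3).tolist())
E
```

```text
pics
{'clock': 0.0, 'qpos': [1.166, 0.522, -0.036, 1.6, 0.021, 1.021, -0.113], 'qd': [-0.001, -0.001, -0.002, 0.001, 0.001, -0.001, -0.0], 'joint_efforts': [0.0, -92.712, 1.98, -36.994, 0.018, 0.008, -0.0], 'position': [0.205, -0.59, 0.231], 'tool_rot': [-3.14, 0.0, 0.335], 'force': [0.297, -0.286, -0.621], 'moment': [-0.013, -0.023, 0.038], 'grip_width': 0.085}
side [[418.9, 0.0, 315.7], [0.0, 418.9, 201.0], [0.0, 0.0, 1.0]] [[-0.993, -0.033, 0.117, 0.473], [-0.12, 0.401, -0.908, 0.878], [-0.017, -0.915, -0.402, 0.431], [0.0, 0.0, 0.0, 1.0]]
top [[519.9, 0.0, 321.3], [0.0, 519.9, 202.4], [0.0, 0.0, 1.0]] [[0.336, -0.912, 0.238, 0.291], [-0.942, -0.324, 0.088, -0.106], [-0.003, -0.253, -0.967, 1.222], [0.0, 0.0, 0.0, 1.0]]
```

View pics/side0.png

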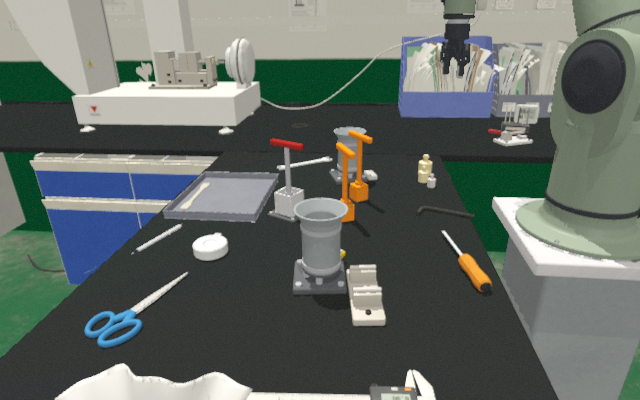

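View pics/top0.png

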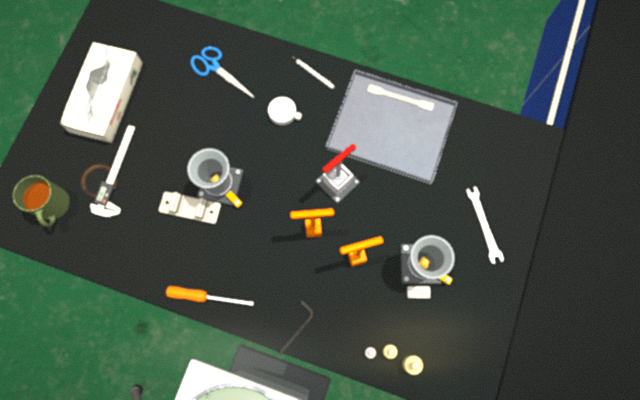

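Side view: steel key with red bar at (287,145), stand at (289,203). The bend support's tower is the near one, at (320,245) in the side view and (210,175) in the top view. The other tower, at (430,258) in the top view, has the small insert. The orange T-keys are decoys. I'll zoom in next.

Run:
```python
import cv2, numpy as np
s=cv2.imread("pics/side0.png");t=cv2.imread("pics/top0.png")
def c(im,x,y,w,h,f=5): return cv2.resize(im[y:y+h,x:x+w],None,fx=f,fy=f,interpolation=cv2.INTER_CUBIC)
a=np.hstack([c(t,150,135,100,100,4),c(t,310,135,60,100,4)])      
b=np.hstack([c(s,265,190,130,140,3)[:, :],])
k=c(s,260,130,60,100,4)[:420]
out=np.zeros((400+0,800,3),np.uint8)
out=np.zeros((600,800,3),np.uint8)
out[:400,:400]=c(t,150,135,100,100,4); out[:300,400:580]=c(t,310,135,60,100,3)
out[:300,600:780]=c(s,260,130,60,100,3)
out[300:600,400:790]=c(s,265,195,130,100,3)
cv2.imwrite("pics/z1.png",out)
```

```text
(no output)
```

View pics/z1.png

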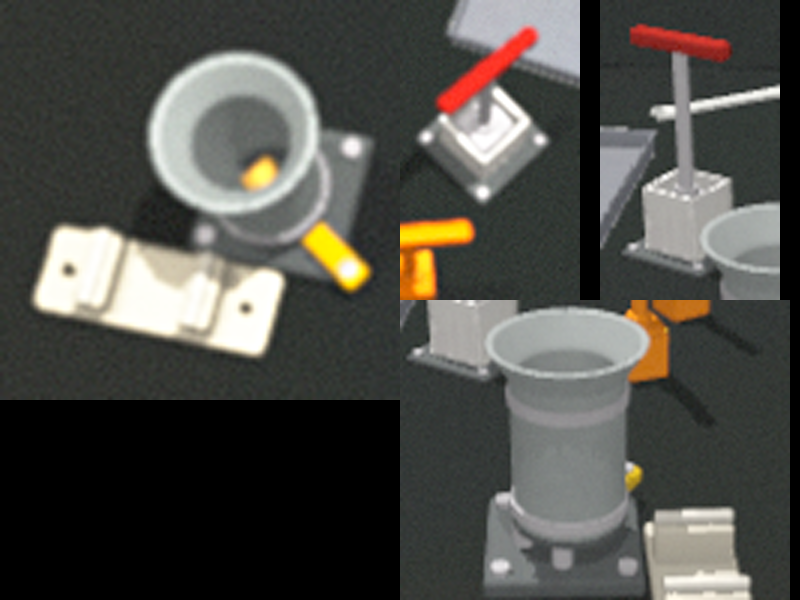

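Zoomed view: the yellow dog points to the lower right in the top view, with its tip near px (240,204). The brass stem shows in the shaft at px (215,177). The mouth centre is at (208,168) in the top view and (321,209) in the side view.

```bash
cat > h.py <<'E'
import cv2, numpy as np
from workcell import bot, vision
M={n:vision.camera_model(n) for n in("side","top")}
def ray(n,p):
    m=M[n]; d=m["T"][:3,:3]@np.linalg.inv(m["mtx"])@[p[0],p[1],1]; return m["T"][:3,3],d/np.linalg.norm(d)
def atz(n,p,z): o,d=ray(n,p); return o+d*(z-o[2])/d[2]
def tri(ps,pt):
    (o,d),(a,b)=ray("side",ps),ray("top",pt)
    s=np.linalg.lstsq(np.c_[d,-b],a-o,rcond=None)[0]; p,q=o+s[0]*d,a+s[1]*b
    return (p+q)/2,np.linalg.norm(p-q)
def proj(n,X):
    m=M[n]; c=m["T"][:3,:3].T@(np.asarray(X)-m["T"][:3,3]); u=m["mtx"]@c; return u[:2]/u[2]
def red(im,x0,y0,x1,y1):
    a=im[y0:y1,x0:x1].astype(int); k=((a[...,2]>110)&(a[...,1]<70)&(a[...,0]<80)).astype(np.uint8)
    c=max(cv2.findContours(k,0,1)[0],key=cv2.contourArea)
    r=cv2.minAreaRect(c); ys,xs=np.nonzero(k); p=np.array([xs,ys]).T.astype(float)
    ctr=np.array(r[0])+[x0,y0]; b=cv2.boxPoints(r)+[x0,y0]
    e=[b[1]-b[0],b[2]-b[1]]; l=max(e,key=np.linalg.norm); return ctr,ctr-l/2,ctr+l/2
E
python3 - <<'E'
from h import *
np.set_printoptions(precision=4,suppress=True)
s=cv2.imread("pics/side0.png");t=cv2.imread("pics/top0.png")
cs,s0,s1=red(s,260,130,310,160);ct,t0,t1=red(t,315,140,360,175)
print(cs,s0,s1,ct,t0,t1)
if (s0-s1)[0]*1<0: s0,s1=s1,s0   # s0 right
print("bar",tri(cs,ct)); 
for a in(s0,s1):
  for b in(t0,t1): print(tri(a,b))
z=tri(cs,ct)[0][2]
for a,b in((t0,t1),): A,B=atz("top",a,z),atz("top",b,z);print(A,B,np.degrees(np.arctan2(*(B-A)[1::-1])),np.linalg.norm(B-A))
print("mouth",tri((321,209.3),(208.3,168)),"atz",atz("top",(208.3,168),.14),atz("side",(321,209.3),.14))
P=lambda x,y:(150+x/4,135+y/4)
print("stem@61",atz("top",P(260,170),.061))
for z in(.02,.03):print("dog",z,atz("top",P(305,235),z),atz("top",P(360,280),z))
print("bolts",[atz("top",P(*p),.012) for p in((350,147),(205,235))])
pl=[atz("top",P(*p),.012)[:2] for p in((62,225),(285,265),(262,356),(33,310))];print("plate",np.array(pl),np.mean(pl,0))
# stand corner bolts
Q=lambda x,y:(310+(x-400)/3,135+y/3)
print("stand",[atz("top",Q(*p),.008)[:2] for p in((427,138),(483,193),(541,140))])
print("stand top corners",[atz("top",Q(*p),.058)[:2] for p in((433,122),(484,165),(532,125),(490,85))])
E
```

```text
[285.9615 143.6923] [269.7115 140.4423] [302.2115 146.9423] [338.1412 158.1647] [322.9882 171.1529] [353.2941 145.1765]
bar (array([ 0.652 , -0.0124,  0.1736]), np.float64(0.0002951553110486757))
(array([0.6131, 0.0083, 0.1732]), np.float64(0.00133623658930008))
(array([ 0.653 , -0.0357,  0.1723]), np.float64(0.07128676312874148))
(array([0.6483, 0.0139, 0.1786]), np.float64(0.06980099880904207))
(array([ 0.6921, -0.0332,  0.1741]), np.float64(0.0032881455648317687))
[0.6137 0.0083 0.1736] [ 0.6906 -0.0334  0.1736] -28.452670447527996 0.0874807893789005
mouth (array([0.5461, 0.2514, 0.1389]), np.float64(0.0018415370519927515)) atz [0.5468 0.2512 0.14  ] [0.5449 0.2543 0.14  ]
stem@61 [0.5492 0.2534 0.061 ]
dog 0.02 [0.5296 0.225  0.02  ] [0.5148 0.1834 0.02  ]
dog 0.03 [0.5276 0.2222 0.03  ] [0.5129 0.181  0.03  ]
bolts [array([0.5921, 0.2224, 0.012 ]), array([0.5109, 0.2841, 0.012 ])]
plate [[0.4877 0.3682]
 [0.5098 0.2314]
 [0.4533 0.2229]
 [0.4334 0.3631]] [0.4711 0.2964]
stand [array([0.6377, 0.0272]), array([ 0.6092, -0.0309]), array([ 0.6671, -0.0607])]
stand top corners [array([0.6373, 0.0216]), array([ 0.6176, -0.0274]), array([ 0.6608, -0.0521]), array([ 0.681 , -0.0104])]
```

```bash
cat > go.py <<'E'
# python3 go.py x y z yawdeg : slide(cm)/turn(deg) from the present pose, tool down at the end
import sys; from h import *
from scipy.spatial.transform import Rotation as R
x,y,z,w=map(float,sys.argv[1:5]); s=bot.observe()
r=R.from_euler("xyz",s["tool_rot"]); t=R.from_euler("xyz",[np.pi,0,np.radians(w)])
print("now",np.round(s["position"],4),np.round(np.degrees(s["tool_rot"]),1),"t",s["clock"])
print("slide",np.round(100*r.inv().apply(np.array([x,y,z])-s["position"]),2),"turn",np.round((r.inv()*t).as_rotvec(degrees=True),2))
E
python3 go.py .652 -.0124 .30 152
```

```text
now [ 0.2052 -0.59    0.2308] [-179.9    0.    19.2] t 0.1
slide [ 61.17 -39.89  -6.89] turn [-3.0000e-02 -7.0000e-02 -1.3282e+02]
```

{"fn": "arm_command", "kwargs": {
  "gripper": [8.5, 8.5, 8.5, 8.5, 8.5],
  "slide": [
    [5, -3.3, -2],
    [10, -6.5, -4],
    [15, -10, -6],
    [20, -13, -7],
    [25, -16.3, -7]
  ],
  "turn": [
    [0, 0, -10],
    [0, 0, -20],
    [0, 0, -30],
    [0, 0, -40],
    [0, 0, -50]
  ],
  "force": 80
}}

```text
clock: 0.72
position: [0.3891, -0.3527, 0.3021]
tool_rot: [3.14, 0.001, 1.213]
force: [1.5, -0.6, -0.0]
grip_width: 0.0852
```

```bash
python3 go.py .652 -.0124 .30 152
```

```text
now [ 0.3891 -0.3527  0.3021] [179.9   0.   69.5] t 0.725
slide [41.08 12.71  0.2 ] turn [ 3.000e-02  8.000e-02 -8.249e+01]
```

{"fn": "arm_command", "kwargs": {
  "gripper": [8.5, 8.5, 8.5, 8.5, 8.5],
  "slide": [
    [5, 1.5, 0],
    [10, 3, 0],
    [15, 4.5, 0],
    [20, 6.2, 0],
    [25, 7.7, 0.1]
  ],
  "turn": [
    [0, 0, -10],
    [0, 0, -20],
    [0, 0, -30],
    [0, 0, -40],
    [0, 0, -50]
  ]
}}

```text
clock: 1.35
position: [0.5495, -0.1466, 0.3002]
tool_rot: [-3.141, -0.0, 2.085]
force: [0.4, 0.3, 0.0]
grip_width: 0.0853
```

```bash
python3 go.py .652 -.0124 .25 152
```

```text
now [ 0.5495 -0.1466  0.3002] [-180.    -0.   119.5] t 1.35
slide [ 6.64 15.52  5.02] turn [ -0.    -0.   -32.51]
```

{"fn": "arm_command", "kwargs": {
  "gripper": [8.5, 8.5, 8.5, 8.5, 8.5],
  "slide": [
    [2, 5, 0],
    [4, 10, 0],
    [6.6, 15.5, 1],
    [6.64, 15.52, 5],
    [6.64, 15.52, 5]
  ],
  "turn": [
    [0, 0, -10],
    [0, 0, -20],
    [0, 0, -30],
    [0, 0, -32.5],
    [0, 0, -32.5]
  ]
}}

```text
clock: 1.98
position: [0.6505, -0.0144, 0.2475]
tool_rot: [-3.139, -0.005, 2.648]
force: [-0.7, -0.0, -0.1]
grip_width: 0.085
```

```bash
python3 go.py .652 -.0124 .155 152
python3 - <<'E'
from h import *
s=vision.grab_frame("side");t=vision.grab_frame("top")
f=lambda im,x,y:cv2.resize(im[y:y+130,x:x+130],None,fx=3,fy=3)
cv2.imwrite("pics/a1.png",np.hstack([f(s,225,70),f(t,275,90)]))
E
```

```text
now [ 0.6505 -0.0144  0.2475] [-179.9   -0.3  151.7] t 1.975
slide [-0.08  0.27  9.25] turn [-0.14 -0.26 -0.3 ]
```

View pics/a1.png

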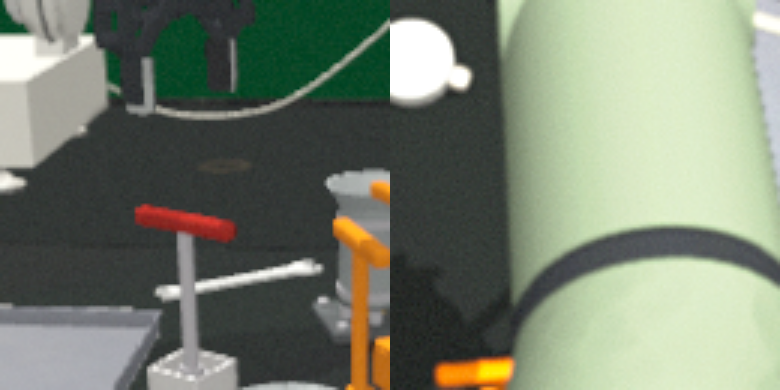

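The side view shows the open jaws straddling above the red bar at px (287,145). The arm hides the top view. I'll descend and grip.

{"fn": "arm_command", "kwargs": {
  "gripper": [8.5, 8.5, 8.5, 8.5, 8.5],
  "slide": [
    [0, 0.2, 3],
    [0, 0.2, 6],
    [0, 0.2, 8.5],
    [0, 0.2, 9.3],
    [0, 0.2, 9.3]
  ],
  "turn": [
    [0, 0, 0],
    [0, 0, 0],
    [0, 0, 0],
    [0, 0, 0],
    [0, 0, 0]
  ]
}}

```text
clock: 2.7
position: [0.6533, -0.0129, 0.1585]
tool_rot: [3.141, 0.001, 2.646]
force: [0.2, 0.4, -0.1]
grip_width: 0.0847
```

```bash
python3 go.py .652 -.0124 .155 152
python3 - <<'E'
from h import *
s=vision.grab_frame("side")
f=lambda im,x,y:cv2.resize(im[y:y+130,x:x+130],None,fx=3,fy=3)
cv2.imwrite("pics/a2.png",f(s,225,90))
E
```

```text
now [ 0.6533 -0.0129  0.1585] [1.800e+02 1.000e-01 1.516e+02] t 2.7
slide [ 0.14 -0.01  0.35] turn [ 0.02  0.06 -0.39]
```

View pics/a2.png

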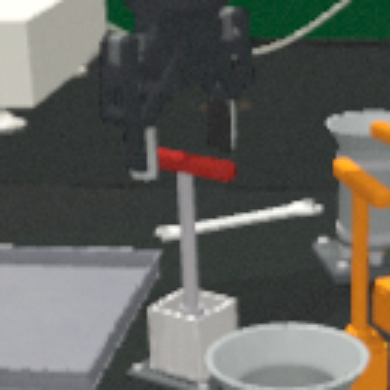

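The jaws are on either side of the bar, so I'll close them.

{"fn": "arm_command", "kwargs": {
  "gripper": [4, 1, 0.5, 0.5, 0.5],
  "slide": [
    [0, 0, 0.2],
    [0, 0, 0.2],
    [0, 0, 0.2],
    [0, 0, 0.2],
    [0, 0, 0.2]
  ],
  "turn": [
    [0, 0, 0],
    [0, 0, 0],
    [0, 0, 0],
    [0, 0, 0],
    [0, 0, 0]
  ]
}}

```text
clock: 3.38
position: [0.653, -0.0125, 0.1556]
tool_rot: [3.141, 0.0, 2.647]
force: [-1.1, -0.9, 5.0]
grip_width: 0.0122
```

{"fn": "arm_command", "kwargs": {
  "gripper": [0.5, 0.5, 0.5, 0.5, 0.5],
  "slide": [
    [0, 0, 0],
    [0, 0, 0],
    [0, 0, 0],
    [0, 0, 0],
    [0, 0, 0]
  ],
  "turn": [
    [0, 0, 0],
    [0, 0, 0],
    [0, 0, 0],
    [0, 0, 0],
    [0, 0, 0]
  ]
}}

```text
clock: 4.0
position: [0.653, -0.0126, 0.1556]
tool_rot: [3.141, 0.0, 2.647]
force: [-0.6, -1.3, 6.1]
grip_width: 0.0126
```

{"fn": "arm_command", "kwargs": {
  "gripper": [0.5, 0.5, 0.5, 0.5, 0.5],
  "slide": [
    [0, 0, -3],
    [0, 0, -7],
    [0, 0, -12],
    [0, 0, -17],
    [0, 0, -18]
  ],
  "turn": [
    [0, 0, 0],
    [0, 0, 0],
    [0, 0, 0],
    [0, 0, 0],
    [0, 0, 0]
  ]
}}

```text
clock: 4.62
position: [0.6535, -0.0121, 0.3381]
tool_rot: [3.14, 0.003, 2.647]
force: [-0.1, 0.3, -4.9]
grip_width: 0.0125
```

```bash
python3 go.py .546 .2525 .335 159
python3 - <<'E'
from h import *
s=vision.grab_frame("side")
f=lambda im,x,y:cv2.resize(im[y:y+180,x:x+180],None,fx=3,fy=3)
cv2.imwrite("pics/a3.png",f(s,200,30))
E
```

```text
now [ 0.6535 -0.0121  0.3381] [179.9   0.2 151.7] t 4.625
slide [22.02 18.2   0.28] turn [ 0.1   0.19 -7.32]
```

View pics/a3.png

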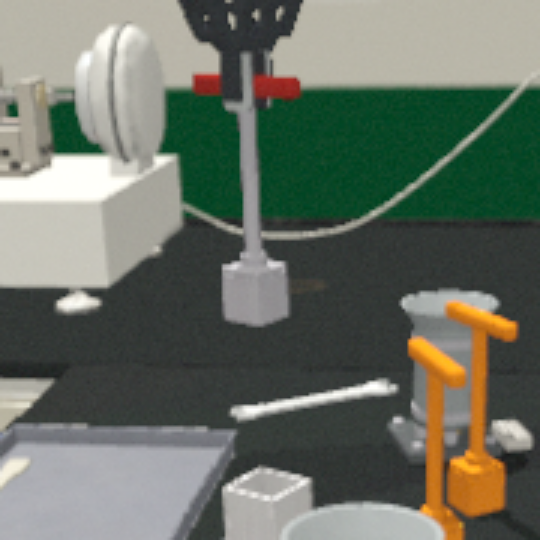

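The key is out of its stand, vertical and centred in the grip. The bar spans px 264–300 and the head is at px (285,125). Next I'll carry it over the tower.

{"fn": "arm_command", "kwargs": {
  "gripper": [0.5, 0.5, 0.5, 0.5, 0.5],
  "slide": [
    [3, 2.5, 0],
    [7.5, 6.2, 0],
    [12, 10, 0],
    [16.5, 13.7, 0.2],
    [20, 16.5, 0.2]
  ],
  "turn": [
    [0, 0, -2],
    [0, 0, -4],
    [0, 0, -6],
    [0, 0, -7.3],
    [0, 0, -7.3]
  ]
}}

```text
clock: 5.3
position: [0.5532, 0.2294, 0.3314]
tool_rot: [-3.14, -0.002, 2.777]
force: [1.4, -0.2, -3.4]
grip_width: 0.0125
```

{"fn": "arm_command", "kwargs": {
  "gripper": [0.5, 0.5, 0.5],
  "slide": [
    [2, 1.5, 0],
    [2, 1.5, 0],
    [2, 1.5, 0]
  ],
  "turn": [
    [0, 0, 0],
    [0, 0, 0],
    [0, 0, 0]
  ]
}}

```text
clock: 5.68
position: [0.5418, 0.2479, 0.332]
tool_rot: [-3.14, -0.001, 2.774]
force: [0.1, -0.3, -4.2]
grip_width: 0.0123
```

```bash
python3 go.py .546 .2525 .335 159
python3 - <<'E'
from h import *
s=vision.grab_frame("side");t=vision.grab_frame("top")
f=lambda im,x,y,w,h:cv2.resize(im[y:y+h,x:x+w],None,fx=3,fy=3)
cv2.imwrite("pics/a4.png",np.hstack([f(s,250,50,130,200),f(t,145,70,130,200)]))
cv2.imwrite("pics/s4.png",s)
p=bot.observe()["position"]
for z in(0,.1):print(proj("side",p-[0,0,z]))
E
```

```text
now [0.5418 0.2479 0.332 ] [-1.799e+02 -1.000e-01  1.590e+02] t 5.675
slide [-0.23  0.58 -0.3 ] turn [-0.09 -0.06 -0.05]
[321.86774789  89.51698997]
[322.54194957 154.37730096]
```

View pics/a4.png

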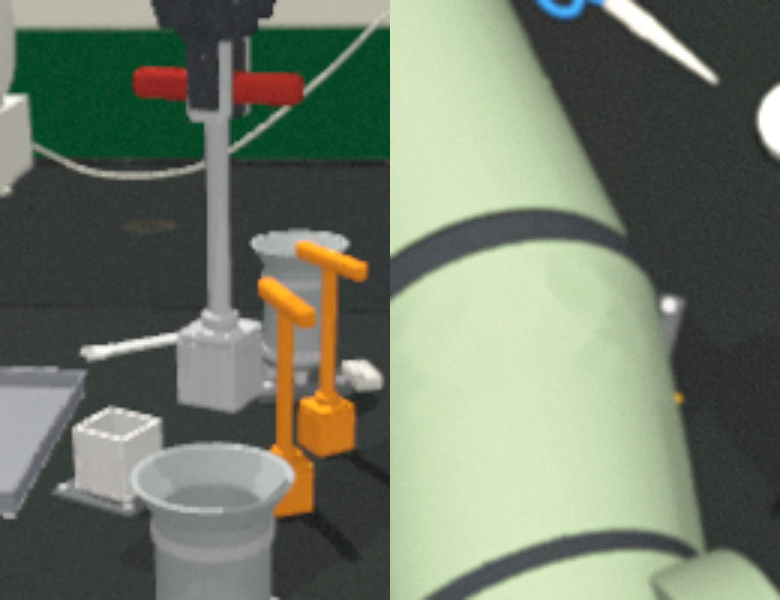

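The key hangs plumb over the tower, with its head at px (323,172) in the side view. Before lowering it, I'll refine the tower axis by fitting the rim circle in both original views.

Run:
```python
from h import *
from scipy.ndimage import map_coordinates as mc
from scipy.optimize import differential_evolution as de
np.set_printoptions(precision=4,suppress=True)
G={n:cv2.GaussianBlur(cv2.imread(f"pics/{n}0.png",0).astype(float),(0,0),0.8) for n in M}
a=np.linspace(0,2*np.pi,120,endpoint=False)
def pr(n,P):
    m=M[n];c=(P-m["T"][:3,3])@m["T"][:3,:3];u=c@m["mtx"].T;return u[:,:2]/u[:,2:]
def contrast(n,x,y,r,z):
    f=lambda r:mc(G[n],pr(n,np.c_[x+r*np.cos(a),y+r*np.sin(a),0*a+z])[:,::-1].T,order=1)
    return np.mean(np.clip(f(r-.0025)-f(r+.0025),-20,60))
b=[(.53,.565),(.235,.27),(.038,.048)]
for ns in(["top"],["side"],["top","side"]):
    o=de(lambda p:-sum(contrast(n,*p,.14) for n in ns),b,seed=1); print(ns,o.x,-o.fun)
# stem (yellow) & dog in top view
t=cv2.imread("pics/top0.png"); h=cv2.cvtColor(t,cv2.COLOR_BGR2HSV)[135:235,150:250]
k=((h[...,0]>15)&(h[...,0]<35)&(h[...,1]>140)&(h[...,2]>100)).astype(np.uint8)
n,l,st,c=cv2.connectedComponentsWithStats(k)
for i in range(1,n):
    if st[i,4]>8:
        q=np.argwhere(l==i)[:,::-1]+[150,135]; print(st[i],c[i]+[150,135])
        for z in(.02,.03,.061):
            w=np.array([atz("top",p,z)[:2] for p in q]);m=w.mean(0);e,v=np.linalg.eigh(np.cov((w-m).T));print(z,m,np.degrees(np.arctan2(v[1,1],v[0,1])),np.sqrt(e*12))
```

```text
['top'] [0.5483 0.2537 0.0478] 59.595648075415966
['side'] [0.5468 0.2503 0.0463] 39.983230344367776
['top', 'side'] [0.5468 0.2506 0.0462] 99.14356765088212
[61 39  8  8 37] [214.7027 177.3243]
0.02 [0.5585 0.267 ] 150.80634774435657 [0.0115 0.0207]
0.03 [0.5563 0.2639] 150.80634774435669 [0.0114 0.0205]
0.061 [0.5494 0.2542] 150.8063477443568 [0.0111 0.02  ]
[ 75  56  18  17 128] [233.5234 198.4297]
0.02 [0.5247 0.2041] 65.15170815758198 [0.0209 0.0469]
0.03 [0.5227 0.2015] 65.15170815758198 [0.0208 0.0465]
0.061 [0.5167 0.1935] 65.15170815758196 [0.0202 0.0453]
```

```bash
python3 go.py .547 .252 .225 156
```

```text
now [0.5421 0.2477 0.3325] [-179.9   -0.   158.9] t 5.775
slide [-0.31  0.58 10.75] turn [-0.05 -0.04  2.9 ]
```

{"fn": "arm_command", "kwargs": {
  "gripper": [0.5, 0.5, 0.5, 0.5, 0.5],
  "slide": [
    [-0.3, 0.6, 0],
    [-0.3, 0.6, 2.5],
    [-0.3, 0.6, 5.5],
    [-0.3, 0.6, 8.5],
    [-0.3, 0.6, 10.7]
  ],
  "turn": [
    [0, 0, 2.9],
    [0, 0, 2.9],
    [0, 0, 2.9],
    [0, 0, 2.9],
    [0, 0, 2.9]
  ]
}}

```text
clock: 6.4
position: [0.5468, 0.2522, 0.2247]
tool_rot: [-3.141, -0.001, 2.723]
force: [0.5, 0.6, -4.5]
grip_width: 0.0126
```

{"fn": "arm_command", "kwargs": {
  "gripper": [0.5, 0.5],
  "slide": [
    [0, 0, 0],
    [0, 0, 0]
  ],
  "turn": [
    [0, 0, 0],
    [0, 0, 0]
  ]
}}

```text
clock: 6.65
position: [0.5472, 0.2533, 0.2271]
tool_rot: [3.141, 0.0, 2.724]
force: [-0.8, 0.5, -3.0]
grip_width: 0.0126
```

```bash
python3 go.py .547 .252 .200 156
```

```text
now [0.5472 0.2533 0.2271] [180.   0. 156.] t 6.65
slide [-0.04 -0.12  2.71] turn [0.04 0.02 0.05]
```

{"fn": "arm_command", "kwargs": {
  "gripper": [0.5, 0.5, 0.5, 0.5, 0.5],
  "slide": [
    [0, -0.1, 0.7],
    [0, -0.1, 1.4],
    [0, -0.1, 2],
    [0, -0.1, 2.4],
    [0, -0.1, 2.7]
  ],
  "turn": [
    [0, 0, 0],
    [0, 0, 0],
    [0, 0, 0],
    [0, 0, 0],
    [0, 0, 0]
  ]
}}

```text
clock: 7.28
position: [0.5463, 0.2525, 0.1991]
tool_rot: [3.142, -0.0, 2.724]
force: [-0.2, 0.3, -4.6]
grip_width: 0.0127
```

{"fn": "arm_command", "kwargs": {
  "gripper": [0.5, 0.5, 0.5, 0.5, 0.5],
  "slide": [
    [0, 0, 0.5],
    [0, 0, 1],
    [0, 0, 1.5],
    [0, 0, 2],
    [0, 0, 2.2]
  ],
  "turn": [
    [0, 0, 0],
    [0, 0, 0],
    [0, 0, 0],
    [0, 0, 0],
    [0, 0, 0]
  ]
}}

```text
clock: 7.9
position: [0.5462, 0.2524, 0.177]
tool_rot: [-3.141, -0.0, 2.724]
force: [-0.7, 0.4, -3.0]
grip_width: 0.0121
```

```bash
python3 -c "
from h import *
s=bot.observe();print(s['position'],s['force'],s['moment'])
cs,_,_=red(vision.grab_frame('side'),270,100,380,230);print(cs)
for z in(.17,.18,.19,.2):print(z,atz('side',cs,z),proj('side',[.547,.252,z]))"
```

```text
[0.54620637 0.25236445 0.17695928] [-0.71176186  0.36128751 -3.03264773] [-0.02424772  0.00759897 -0.01461977]
[334.63461304 181.32691956]
0.17 [0.52652226 0.20217388 0.17      ] [319.66817756 191.94298825]
0.18 [0.52448579 0.22808524 0.18      ] [319.58948453 186.23471305]
0.19 [0.52244932 0.25399661 0.19      ] [319.50985261 180.45833262]
0.2 [0.52041284 0.27990798 0.2       ] [319.42926491 174.6126208 ]
```

The key's underside is now at about z 0.032 with no resistance. I'll lower a little further, then turn clockwise. Tool z points down, so clockwise seen from above is a positive turn about it.

{"fn": "arm_command", "kwargs": {
  "gripper": [0.5, 0.5, 0.5],
  "slide": [
    [0, 0, 0.2],
    [0, 0, 0.3],
    [0, 0, 0.3]
  ],
  "turn": [
    [0, 0, 0],
    [0, 0, 0],
    [0, 0, 0]
  ]
}}

```text
clock: 8.32
position: [0.5473, 0.2533, 0.1766]
tool_rot: [3.139, 0.002, 2.724]
force: [-3.3, -1.9, 23.8]
grip_width: 0.0124
```

{"fn": "arm_command", "kwargs": {
  "gripper": [0.5, 0.5, 0.5, 0.5, 0.5],
  "slide": [
    [0, 0, 0],
    [0, 0, 0],
    [0, 0, 0],
    [0, 0, 0],
    [0, 0, 0]
  ],
  "turn": [
    [0, 0, 7],
    [0, 0, 14],
    [0, 0, 21],
    [0, 0, 28],
    [0, 0, 35]
  ]
}}

```text
clock: 8.95
position: [0.5473, 0.2537, 0.1765]
tool_rot: [3.137, 0.0, 2.11]
force: [-1.9, -0.2, 19.4]
grip_width: 0.0125
```

```bash
python3 -c "
from h import *
s=bot.observe();print(s['position'],s['force'],s['moment'],s['tool_rot'])"
```

```text
[0.54727793 0.25367925 0.17651844] [-1.91525921 -0.19226925 19.38914446] [-0.05819851  0.61773585  0.30629465] [3.13749665e+00 2.31158412e-06 2.10981475e+00]
```

The key is on the floor, with about 20 N upward. I'll ease off 2 mm and keep turning.

{"fn": "arm_command", "kwargs": {
  "gripper": [0.5, 0.5, 0.5, 0.5, 0.5],
  "slide": [
    [0, 0, -0.2],
    [0, 0, -0.2],
    [0, 0, -0.2],
    [0, 0, -0.2],
    [0, 0, -0.2]
  ],
  "turn": [
    [0, 0, 6],
    [0, 0, 12],
    [0, 0, 18],
    [0, 0, 22],
    [0, 0, 25]
  ]
}}

```text
clock: 9.57
position: [0.5467, 0.253, 0.1768]
tool_rot: [3.14, -0.001, 1.675]
force: [1.5, 1.2, -2.5]
grip_width: 0.012
```

```bash
python3 -c "
from h import *
s=bot.observe();print(s['position'],s['force'],s['moment'],s['tool_rot'])"
```

```text
[0.54668382 0.25295438 0.17682134] [ 1.50217939  1.17486118 -2.47580505] [ 0.37875457 -0.4021411   0.07156283] [ 3.14019727e+00 -8.12559437e-04  1.67526850e+00]
```

Yaw is 96°. I'll go on in small steps until the stop shows in the moment.

{"fn": "arm_command", "kwargs": {
  "gripper": [0.5, 0.5, 0.5, 0.5],
  "slide": [
    [0, 0, 0],
    [0, 0, 0],
    [0, 0, 0],
    [0, 0, 0]
  ],
  "turn": [
    [0, 0, 3],
    [0, 0, 6],
    [0, 0, 8],
    [0, 0, 8]
  ]
}}

```text
clock: 10.07
position: [0.5466, 0.2528, 0.1767]
tool_rot: [3.141, -0.001, 1.538]
force: [1.6, 1.4, 1.7]
grip_width: 0.0126
```

```bash
python3 -c "
from h import *
s=bot.observe();print(s['position'],s['force'],s['moment'],np.degrees(s['tool_rot']))"
```

```text
[0.54660235 0.25279034 0.17672418] [1.57825746 1.35435454 1.65058176] [ 0.43356479 -0.60522156 -0.01610488] [ 1.79944986e+02 -3.94496553e-02  8.80958272e+01]
```

{"fn": "arm_command", "kwargs": {
  "gripper": [0.5, 0.5, 0.5, 0.5],
  "slide": [
    [0, 0, 0],
    [0, 0, 0],
    [0, 0, 0],
    [0, 0, 0]
  ],
  "turn": [
    [0, 0, 2],
    [0, 0, 4],
    [0, 0, 5],
    [0, 0, 5]
  ]
}}

```text
clock: 10.58
position: [0.5466, 0.2527, 0.1767]
tool_rot: [3.141, -0.001, 1.449]
force: [1.4, 2.4, 5.4]
grip_width: 0.0123
```

```bash
python3 -c "
from h import *
s=bot.observe();print(s['position'],s['force'],s['moment'],np.degrees(s['tool_rot']))
im=vision.grab_frame('side');t=vision.grab_frame('top')
f=lambda im,x,y,w,h:cv2.resize(im[y:y+h,x:x+w],None,fx=3,fy=3)
cv2.imwrite('pics/a5.png',np.hstack([f(im,260,140,130,190),f(t,145,110,130,190)]))"
```

```text
[0.54657936 0.25266707 0.17666533] [1.43563755 2.4001986  5.44890035] [ 0.50499236 -0.68601605  0.07155625] [ 1.79955772e+02 -3.28989989e-02  8.30216119e+01]
```

View pics/a5.png

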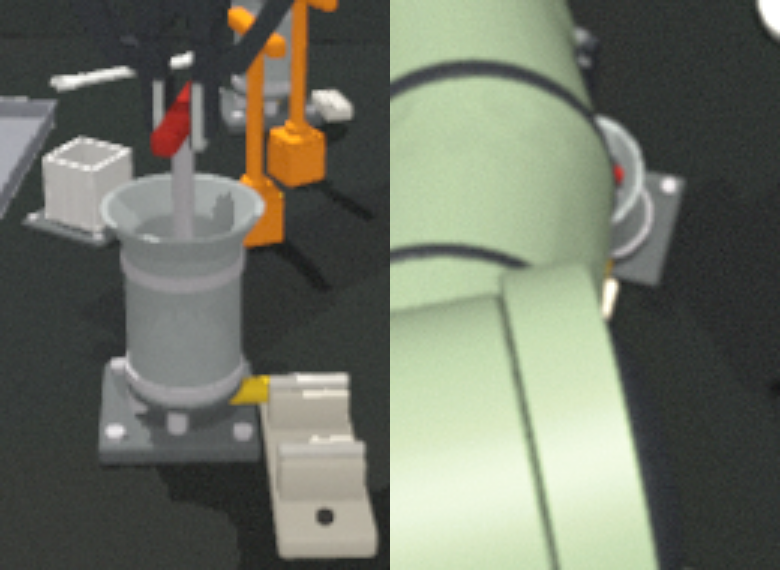

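The yellow dog has swung to the support's end, at px (343,270) in the side view. The moment shows no firm stop yet, so I'll turn a bit further.

{"fn": "arm_command", "kwargs": {
  "gripper": [0.5, 0.5, 0.5, 0.5],
  "slide": [
    [0, 0, -0.05],
    [0, 0, -0.05],
    [0, 0, -0.05],
    [0, 0, -0.05]
  ],
  "turn": [
    [0, 0, 2],
    [0, 0, 4],
    [0, 0, 5],
    [0, 0, 5]
  ]
}}

```text
clock: 11.18
position: [0.5462, 0.2525, 0.1767]
tool_rot: [-3.142, 0.0, 1.363]
force: [3.0, 1.7, 0.6]
grip_width: 0.012
```

```bash
python3 -c "
from h import *
s=bot.observe();print(s['position'],s['force'],s['moment'],np.degrees(s['tool_rot']))
im=vision.grab_frame('side');cv2.imwrite('pics/s6.png',im)
h=cv2.cvtColor(im,cv2.COLOR_BGR2HSV)
for n,i in(('s0',cv2.imread('pics/side0.png')),('now',im)):
  h=cv2.cvtColor(i,cv2.COLOR_BGR2HSV);k=(h[...,0]>20)&(h[...,0]<35)&(h[...,1]>140);k[:,:325]=0;k[:,375:]=0;k[:240]=0;k[300:]=0
  p=np.argwhere(k)[:,::-1];print(n,len(p),p.mean(0),p.min(0),p.max(0))
for d in(-165,-169,-173,-177):
  u=np.array([np.cos(np.radians(d)),np.sin(np.radians(d)),0]);v=np.array([-u[1],u[0],0]);c=np.array([.547,.252,.025])
  print(d,[np.round(proj('side',c+r*u+w*v),1).tolist() for r in(.03,.045,.075) for w in(-.008,.008)])
"
```

```text
[0.54620671 0.25250342 0.1767355 ] [3.00614743 1.66558036 0.58048423] [ 0.6217923  -0.88417577  1.00192211] [-1.79999355e+02  6.26397183e-03  7.80939593e+01]
s0 30 [342.73333333 253.56666667] [340 250] [345 257]
now 89 [343.66292135 269.93258427] [337 265] [349 274]
-165 [[338.3, 268.6], [336.6, 263.8], [346.6, 267.9], [344.8, 263.1], [363.2, 266.3], [361.1, 261.6]]
-169 [[338.1, 269.3], [337.1, 264.4], [346.6, 268.9], [345.4, 264.0], [363.5, 268.0], [362.0, 263.1]]
-173 [[337.9, 270.0], [337.5, 265.0], [346.5, 269.9], [345.9, 264.9], [363.6, 269.6], [362.7, 264.7]]
-177 [[337.6, 270.7], [337.8, 265.7], [346.2, 270.9], [346.2, 265.9], [363.5, 271.3], [363.2, 266.3]]
```

The moment jumped to 1.0 N·m against 0.06 N·m of friction, so the stem is at its hard stop. I'll hold, back off within the play, release, and rise.

{"fn": "arm_command", "kwargs": {
  "gripper": [0.5, 0.5, 0.5, 0.5, 0.5],
  "slide": [
    [0, 0, 0],
    [0, 0, 0],
    [0, 0, 0],
    [0, 0, 0],
    [0, 0, 0]
  ],
  "turn": [
    [0, 0, 1],
    [0, 0, 1],
    [0, 0, 1],
    [0, 0, -3],
    [0, 0, -5]
  ]
}}

```text
clock: 11.85
position: [0.5464, 0.2522, 0.1768]
tool_rot: [-3.141, -0.0, 1.45]
force: [2.9, 1.8, 0.2]
grip_width: 0.0126
```

{"fn": "arm_command", "kwargs": {
  "gripper": [1.8, 3, 5, 8, 8.5],
  "slide": [
    [0, 0, 0],
    [0, 0, 0],
    [0, 0, 0],
    [0, 0, 0],
    [0, 0, 0]
  ],
  "turn": [
    [0, 0, 0],
    [0, 0, 0],
    [0, 0, 0],
    [0, 0, 0],
    [0, 0, 0]
  ]
}}

```text
clock: 12.48
position: [0.5462, 0.2524, 0.1768]
tool_rot: [-3.142, 0.0, 1.45]
force: [0.0, 0.5, 0.0]
grip_width: 0.0824
```

{"fn": "arm_command", "kwargs": {
  "gripper": [8.5, 8.5, 8.5, 8.5, 8.5],
  "slide": [
    [0, 0, 0],
    [0, 0, -1],
    [0, 0, -4],
    [0, 0, -8],
    [0, 0, -12]
  ],
  "turn": [
    [0, 0, 0],
    [0, 0, 0],
    [0, 0, 0],
    [0, 0, 0],
    [0, 0, 0]
  ]
}}

```text
clock: 13.1
position: [0.5461, 0.2524, 0.2988]
tool_rot: [3.141, -0.0, 1.45]
force: [0.3, 0.1, -0.1]
grip_width: 0.085
```

```bash
python3 go.py .48 -.15 .30 78; python3 -c "
from h import *
print(bot.observe()['grip_width'])"
```

```text
now [0.5461 0.2524 0.2988] [180.   -0.   83.1] t 13.1
slide [-40.75  -1.72  -0.13] turn [ 0.01 -0.02  5.09]
0.08498041255170614
```

Released. I'll move the arm aside for a clear view.

{"fn": "arm_command", "kwargs": {
  "gripper": [8.5, 8.5, 8.5, 8.5, 8.5],
  "slide": [
    [-4, 0, -1],
    [-9, 0, -1],
    [-14, 0, -1],
    [-20, 0, -1],
    [-26, 0, -1]
  ],
  "turn": [
    [0, 0, 0],
    [0, 0, 0],
    [0, 0, 0],
    [0, 0, 0],
    [0, 0, 0]
  ]
}}

```text
clock: 13.72
position: [0.5146, -0.0074, 0.3077]
tool_rot: [3.14, -0.0, 1.45]
force: [0.5, 0.4, 0.6]
grip_width: 0.0851
```

{"fn": "arm_command", "kwargs": {
  "gripper": [8.5, 8.5, 8.5, 8.5, 8.5],
  "slide": [
    [-5, 0, 0],
    [-10, 0, 0],
    [-15, 0, 0],
    [-15, 0, 0],
    [-15, 0, 0]
  ],
  "turn": [
    [0, 0, 0],
    [0, 0, 0],
    [0, 0, 0],
    [0, 0, 0],
    [0, 0, 0]
  ]
}}

```text
clock: 14.35
position: [0.497, -0.1541, 0.3073]
tool_rot: [3.141, -0.0, 1.45]
force: [-0.5, 0.8, -0.0]
grip_width: 0.0852
```

```bash
python3 -c "
from h import *
im=vision.grab_frame('side');t=vision.grab_frame('top')
f=lambda im,x,y,w,h:cv2.resize(im[y:y+h,x:x+w],None,fx=3,fy=3)
cv2.imwrite('pics/a7.png',np.hstack([f(im,260,130,130,190),f(t,145,90,130,190)]))
cs,_,_=red(im,270,100,380,230);ct,a,b=red(t,150,90,270,260);p=tri(cs,ct);print(cs,ct,p)
h=cv2.cvtColor(t,cv2.COLOR_BGR2HSV);k=(h[...,0]>15)&(h[...,0]<35)&(h[...,1]>140);k[:,:150]=0;k[:,250:]=0;k[:135]=0;k[235:]=0
q=np.argwhere(k)[:,::-1];w=np.array([atz('top',x,.025)[:2] for x in q]);print(len(q),w.mean(0),np.degrees(np.arctan2(*(w.mean(0)-[.547,.252])[::-1])))"
```

```text
[319.46152878 178.80769348] [201.80000305 159.40000916] (array([0.54695885, 0.25361784, 0.19347643]), np.float64(0.0002220471931855036))
89 [0.49809719 0.24402692] -170.74001252150015
```

View pics/a7.png

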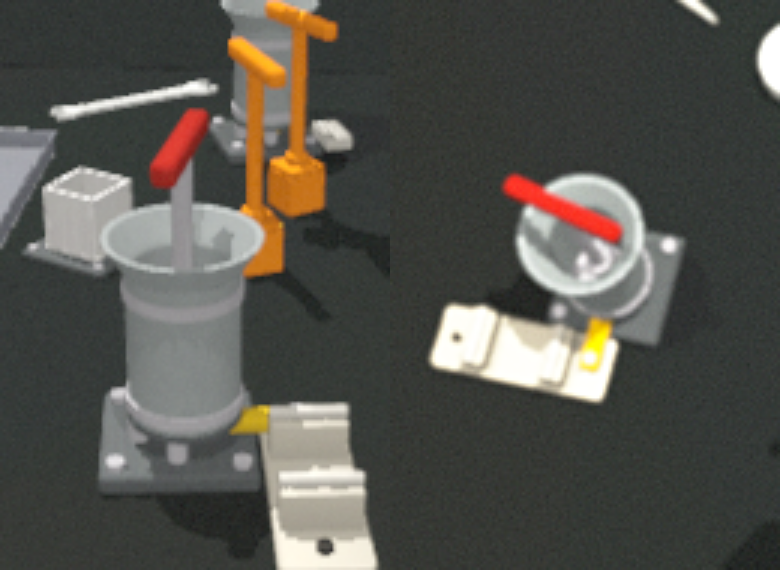

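The key stands in the right tower with its bar centre at z 0.1935, so its underside is at about 0.030. The dog lies over the support's foot, square to the plate, at top-view px (345→214, 345/3+90≈205). I'm handing in the job.

```bash
python3 -c "
from workcell import job_done; print(job_done())"
```

```text
the job is handed in; nothing more can be done
None
```

I took the steel red-handled T-key from its stand, lowered it fully over the stem of the bend support's tower, and turned it clockwise to the stop. I then released it, moved the arm clear and handed in at about 14.5 s of the 48 s. The other tower was never approached with the key.

**Key position:** two-view triangulation put the bar centre at (0.547, 0.254, 0.1935). That puts the underside at about z 0.030 and within about 2 mm of the tower axis. The key looked upright in both pictures; I did not measure its tilt at the end.

**Stop:** the turning moment rose to 1.0 N·m against 0.06 N·m of friction. The dog's measured direction (-171°) agrees with the support's perpendicular (about -172°), and the picture shows it lying over the support's foot.

**Disagreements:**
- **Tower axis:** estimates from different features differed by about 2–4 mm. The key went in without resistance.
- **Dog's starting direction:** readings ranged from -110° to -115°, which is within the socket's play.
- **Grip width:** it read 12–12.7 mm on the 14 mm bar, but the grip held.

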